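# Close and pile up the sterilising boxes

### The job

Pack the two steel boxes of clean glassware for the steriliser: stand the large open box in the middle of the perforated tray with its long sides along the tray's long sides, cover it with the lid that fits, stand the small box squarely in the sunken panel of that lid, and cover it with its own lid. The lids are drying on the sloping wire rack; push each one right down on its box. Keep the boxes level so the glass does not slide out, and leave the beaker, culture dish, slide bundle and forceps where they are.

Things in the scene. Friction and masses are not known exactly. Their poses are not given: they have to be found in the camera images.
- box_large: Large open-topped rectangular stainless box, 91 long (x) x 55 wide (y) x 36 high, walls 2 mm, two banded bundles of glass slides inside, up to 14 mm above its underside. Origin: centre of its underside; z up. It stands upright on the worktop in front of the sink or between sink and tray. It can be gripped across its 55 mm width.
- box_small: Small open-topped rectangular stainless box, 69 long (x) x 41 wide (y) x 32 high, walls 2 mm, with two low piles of cover glasses inside. Origin: centre of its underside; z up. It stands upright on the worktop, in the other of these two places. Grip across the 41 mm width.
- lid_large: Steel slip lid of the large box, 100 long (x) x 64 wide (y) x 20 high, open below, skirt 15 deep inside, 96 x 60 inside (2.5 mm play). Origin: skirt's lower edge, middle of one short end (the low end on the rack); x runs into the lid, z out of its top; middle of the open underside at x = +50. Lies open side down on the sloping rack. Seated, skirt edge is 21 mm above the box's underside.
- lid_small: Steel slip lid of the small box, 78 long (x) x 50 wide (y) x 20 high, skirt 15 deep inside, 74 x 46 inside (2.5 mm play). Origin and axes as for the large lid; middle of the open underside at x = +39. Lies on the rack beside the large lid, left or right of it. Seated, skirt edge is 17 mm above the box's underside.
- lid_large_panel (a point): Centre of the large lid's flat top panel (76 x 48, sunk 3 mm inside a raised border; the small box stands in it), 17 mm above the skirt's lower edge, axes as the lid's. Seated it is 38 mm above the underside of the large box.
- lid_small_panel (a point): Centre of the small lid's sunken top panel (56 x 30), 17 mm above the skirt's lower edge, axes as the lid's. Seated it is 34 mm above the underside of the small box.
- tray: Fixed shallow perforated metal tray, 125 (x) x 150 (y, its long side), floor 2 mm thick, rim 12 mm high and 5 mm thick. Origin: centre of its underside.
- drainer: Fixed wire draining rack, 224 wide (y), 130 deep; wires rise 30 degrees from its front (-x, 30 mm high) to its back (94 mm high), lower ends turned up 20 mm square to the slope. Origin: centre of its foot. Slope normal in its frame: (-0.5, 0, 0.866). The two lids lie side by side, long sides up the slope, centres about 110 mm apart, low ends at the turned-up wires.
- beaker_b: Bystander: glass beaker, 54 mm across, 70 high. Origin: centre of its underside.
- culture_dish: Bystander: closed culture dish, 90 mm across, 17 high. Origin: centre of its underside.
- slide_stack: Bystander: banded bundle of glass slides, 27 x 76 (y) x 12 high. Origin: centre of its underside.
- forceps: Bystander: steel forceps lying flat, 127 long (y), 8 high. Origin: centre of its underside.

How it is judged:
By the outcome, as a careful person would: the job done as asked, in the order asked, and still so for the second after the job is handed in, with the robot touching nothing.
It also fails if it takes over 72 s, if anything falls off the work surface, if the arm or the gripper's body presses on something with over 40 N, if the wrist force passes 120 N, or if a joint passes its speed limit or range.

### The arm

A 6-joint arm with a two-finger parallel gripper is mounted at the origin on a cart in front of the work surface, level with it; the furniture and walls round the work are solid. World frame = base frame: x ahead of the robot, y to its left, z up, the work surface at z = 0. Lengths are in m, angles in degrees, forces in N, time in s.
With the tool pointing down it reaches from about 0.4 to 0.825 m from the base axis. Payload 7 kg.
Tool frame: the origin (TCP) lies midway between the tips of the shut fingers; the grasp point (between the pads) lies 19 mm behind it; z points along the fingers, y is the direction in which the jaws open and shut (so a half turn about z gives the same grasp; the last joint's range is limited). The gripper opens to 88 mm and grips with 3 to 60 N. Pads are 19 mm wide; open, the fingers measure 130 mm over their backs; the gripper's body (78 mm by 193 mm) begins 47 mm behind the grasp point.
Start: joints at [89.158, 20.546, 0.682, 0, -70.136, -16.507], TCP at [0.201, 0.644, 0.227] pointing down, gripper open.
Joint ranges: [-176.03, 176.03], [-82.01, 121.73], [-58.28, 71.71], [-173.87, 95.51], [-174.79, -0.11], [-173.66, 173.66]. Speed limits (degrees/s): [136.94, 136.94, 172.46, 180, 180, 180].

### API

Orientations are given as a 3x3 rotation matrix whose columns are the frame's x, y, z axes.
In Python, from rig import robot gives the robot as it stands. Calls block until the motion is done:
- robot.goto(position, orientation): joint-space move of the TCP to a pose.
- robot.servo_line(position, ori=None, speed=0.15): straight line of the TCP; ori=None keeps the orientation; speed is the mean speed in m/s.
- robot.movej(angles): joint-space move.
- robot.move_gripper(opening): opening from 0.0 (shut) to 1.0 (fully open); the grip force is fixed at half the most; returns when the fingers have stopped.
- robot.dwell(seconds).
- robot.ik(position, orientation): joint angles nearest the present ones, or None.
- robot.grab_frame(name): name is "scene" or "top" or "wrist"; returns (picture, depth): 400x640x3 uint8, red, green, blue; 400x640 float32, m along the optical axis (not along the pixel's ray), 0 where there is no reading.
- robot.camera_info(name): a dict with "vfov" (degrees; the focal length in pixels is half the picture's height over the tangent of half this angle, whatever the lens; pixels are square), "cx", "cy" (the principal point, pixels), "view" (4x4, takes a point from world to camera coordinates); the wrist camera has in their place "T_tool_cam" (4x4, takes a point from camera to tool coordinates, whose origin is the TCP and whose axes are the flange's). Camera axes: x right, y down, z forward; pixel columns grow to the right and rows downward; lengths in m; the calibration is good to about 2 mm. The wrist camera is an equidistant fisheye: a pixel r from the principal point sees the ray r / f radians off the axis. A picture is of the moment at which its call begins: read the wrist's pose just before it. camera_info takes no time and is no camera call.
A pose or a line that the arm cannot do raises robot.Unreachable and nothing moves.
- robot.job_done(): hands the job in, once; it reports no verdict.
Readings, each from a call of its own:
- robot.read_t(): time.
- robot.read_qpos(): joint angles.
- robot.read_qvel(): joint speeds.
- robot.read_effort(): joint torques, N m.
- robot.read_position(): TCP position.
- robot.read_tcp_rot(): TCP orientation.
- robot.read_force(): force on the tool from outside, world axes, zero at the start.
- robot.read_ft_torque(): the same for the moment, N m.
- robot.read_grip_width(): opening from 0.0 (shut) to 1.0 (fully open).
Only numpy, scipy, OpenCV 4.12 (cv2) and the standard library are available. Lean on these libraries where they do the work, as an engineer would, in place of code of your own. Each camera call takes 0.05 s, during which the arm holds its last target.

## Working session

There is one attempt and no reset: what is moved stays moved. The work goes in short steps, each a Python script; the robot and the scene stay as the last script left them, time stands still between calls to the robot, and variables do not carry over. Pictures are saved under pics/ and viewed, and the job is handed in when it is done.

```bash
ls; mkdir -p pics; cat > snap.py <<'E'
import cv2,numpy as np,json
from rig import robot
np.set_printoptions(precision=4,suppress=True)
for n in ["scene","top","wrist"]:
    p=robot.read_position();R=robot.read_tcp_rot()
    im,d=robot.grab_frame(n)
    cv2.imwrite(f"pics/{n}0.png",im[:,:,::-1]); np.savez(f"pics/{n}0.npz",im=im,d=d,p=p,R=R)
    print(n,robot.camera_info(n),im.shape)
print(robot.read_t())
E
python3 snap.py
```

```text
pics
scene {'vfov': 51.64593829569685, 'cx': 316.2263865564882, 'cy': 199.31951524350228, 'view': array([[ 0.8681, -0.4963,  0.0003, -0.4287],
       [-0.3818, -0.6681, -0.6387,  0.2977],
       [ 0.3172,  0.5543, -0.7695,  1.3784],
       [ 0.    ,  0.    ,  0.    ,  1.    ]])} (400, 640, 3)
top {'vfov': 43.34793675199133, 'cx': 326.67824535463575, 'cy': 194.60622263359485, 'view': array([[ 0.0248, -0.9997, -0.0037,  0.0593],
       [-0.9905, -0.0241, -0.1351,  0.538 ],
       [ 0.1349,  0.007 , -0.9908,  1.5136],
       [ 0.    ,  0.    ,  0.    ,  1.    ]])} (400, 640, 3)
wrist {'vfov': 65.70646984690485, 'cx': 316.3045883840355, 'cy': 199.3623674525693, 'T_tool_cam': array([[-0.0005, -0.9637, -0.2669,  0.0719],
       [ 1.    , -0.0005,  0.    ,  0.0009],
       [-0.0002, -0.2669,  0.9637, -0.1588],
       [ 0.    ,  0.    ,  0.    ,  1.    ]])} (400, 640, 3)
0.15
```

View pics/scene0.png

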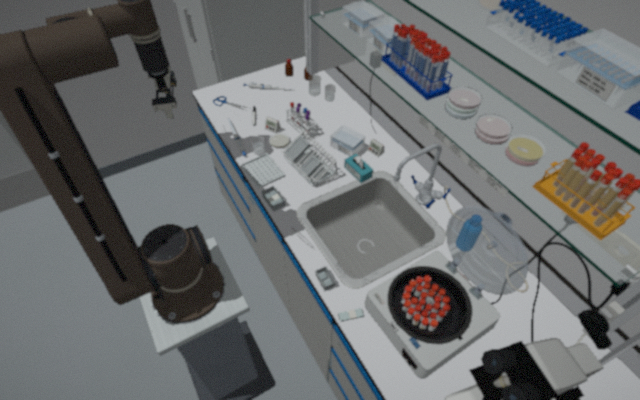

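View pics/top0.png

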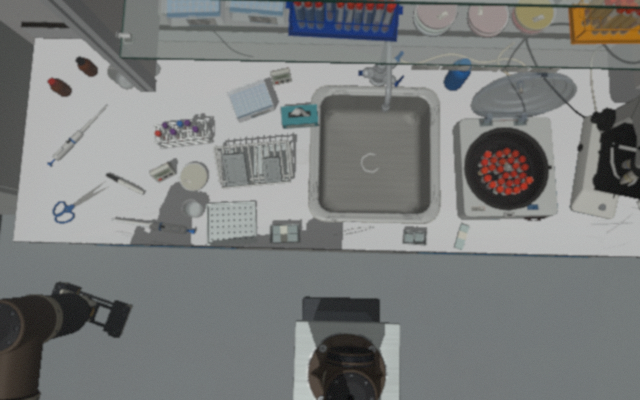

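View pics/wrist0.png

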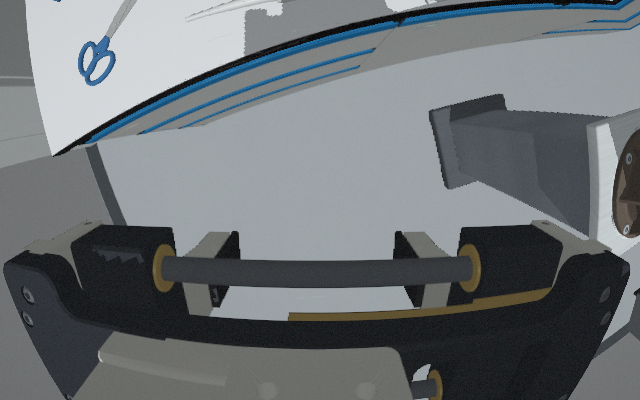

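The top view shows the tray at (232,221), the large box at (286,232), the small box at (415,236), and the rack with both lids at (256,162). I'll enlarge it and measure.

```bash
cat > h.py <<'E'
import cv2,numpy as np
from rig import robot
np.set_printoptions(precision=4,suppress=True)
def cloud(n,d,ci,p=None,R=None):
    H,W=d.shape; f=H/2/np.tan(np.radians(ci['vfov']/2))
    u,v=np.meshgrid(np.arange(W),np.arange(H)); x=(u-ci['cx']);y=(v-ci['cy'])
    if n=='wrist':
        r=np.hypot(x,y)+1e-9; th=r/f; t=np.tan(th)/r
        P=np.stack([x*t*d,y*t*d,d],-1)
        T=ci['T_tool_cam']; P=P@T[:3,:3].T+T[:3,3]
        return P@R.T+p
    P=np.stack([x/f*d,y/f*d,d],-1); V=ci['view']
    return (P-V[:3,3])@V[:3,:3]
def proj(n,X,ci,p=None,R=None):
    f=200/np.tan(np.radians(ci['vfov']/2)); X=np.atleast_2d(X)
    if n=='wrist':
        X=(X-p)@R; T=ci['T_tool_cam']; X=(X-T[:3,3])@T[:3,:3]
        rho=np.hypot(X[:,0],X[:,1]); th=np.arctan2(rho,X[:,2])
        return np.c_[ci['cx']+f*th*X[:,0]/rho, ci['cy']+f*th*X[:,1]/rho]
    V=ci['view']; X=X@V[:3,:3].T+V[:3,3]
    return np.c_[ci['cx']+f*X[:,0]/X[:,2],ci['cy']+f*X[:,1]/X[:,2]]
def snap(n,tag):
    p=robot.read_position();R=robot.read_tcp_rot()
    im,d=robot.grab_frame(n)
    cv2.imwrite(f"pics/{n}{tag}.png",im[:,:,::-1]); np.savez(f"pics/{n}{tag}.npz",im=im,d=d,p=p,R=R)
def load(n,tag):
    z=np.load(f"pics/{n}{tag}.npz"); return z['im'],z['d'],cloud(n,z['d'],robot.camera_info(n),z['p'],z['R'])
E
python3 - <<'E'
from h import *
im,d,P=load('top','0')
c=im[100:260,140:340]; cv2.imwrite('pics/tc1.png',cv2.resize(c[:,:,::-1],None,fx=4,fy=3.75,interpolation=cv2.INTER_CUBIC) )
c=im[190:260,270:480]; cv2.imwrite('pics/tc2.png',cv2.resize(c[:,:,::-1],None,fx=3.8,fy=3.8,interpolation=cv2.INTER_CUBIC) )
for uv in [(286,240),(286,224),(232,221),(262,222),(400,240),(300,225),(120,220),(415,229),(234,167),(272,167),(256,139),(256,185),(386,215),(386,60),(193,208),(206,177)]:
    print(uv,P[uv[1],uv[0]])
E
```

```text
(286, 240) [0.3949 0.1948 0.0134]
(286, 224) [0.4422 0.194  0.0433]
(232, 221) [0.4505 0.3669 0.0021]
(262, 222) [0.4497 0.2729 0.0014]
(400, 240) [ 0.4043 -0.1591 -0.0002]
(300, 225) [ 0.4434  0.1539 -0.001 ]
(120, 220) [0.444  0.7122 0.0162]
(415, 229) [ 0.4395 -0.2052  0.0027]
(234, 167) [0.6083 0.3546 0.0766]
(272, 167) [0.6115 0.2398 0.0748]
(256, 139) [0.715  0.3032 0.0024]
(256, 185) [0.5588 0.2894 0.0513]
(386, 215) [ 0.4813 -0.1147  0.0004]
(386, 60) [ 0.7745 -0.0543  0.5119]
(193, 208) [0.4853 0.4833 0.032 ]
(206, 177) [0.5851 0.4518 0.0199]
```

View pics/tc1.png

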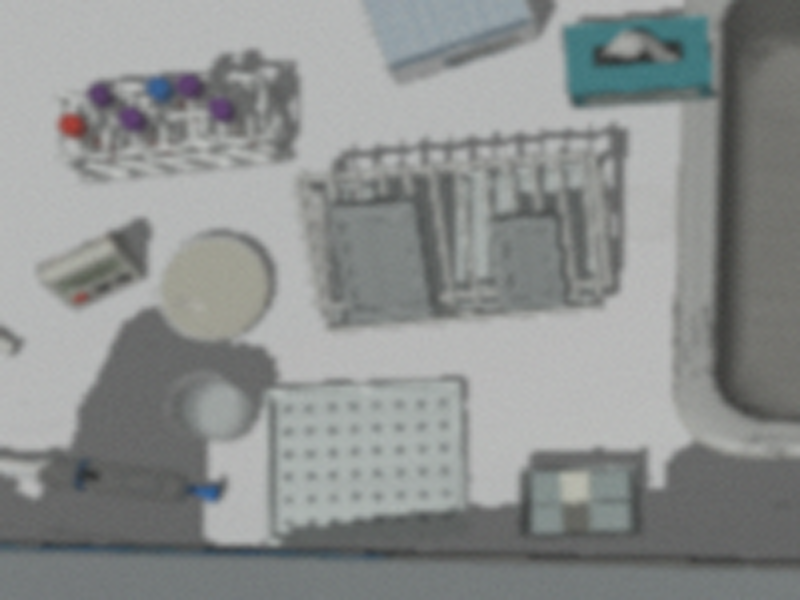

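View pics/tc2.png

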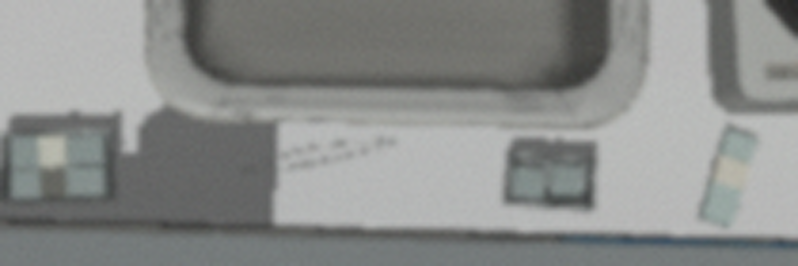

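```bash
cat >> h.py <<'E'
def Rdown(yaw):  # jaw axis (tool y) at angle yaw from world +x, tool z down
    c,s=np.cos(np.radians(yaw)),np.sin(np.radians(yaw))
    y=np.array([c,s,0]);z=np.array([0,0,-1.]);return np.c_[np.cross(y,z),y,z]
def Rtilt(sgn,t=30,yaw=0):
    a=np.radians(t); z=np.array([np.sin(a),0,-np.cos(a)]); y=np.array([0,sgn,0.]);
    R=np.c_[np.cross(y,z),y,z]
    c,s=np.cos(np.radians(yaw)),np.sin(np.radians(yaw)); return np.array([[c,-s,0],[s,c,0],[0,0,1]])@R
E
python3 - <<'E'
from h import *
for nm,p in dict(bl=(.42,.19),tr=(.45,.365),bs=(.42,-.205)).items():
  for h in (.012,.2):
    for y in (0,180): print(nm,h,y,robot.ik(np.array([*p,h]),Rdown(y)))
for nm,p in dict(ll=(.61,.354,.077),ls=(.61,.24,.075)).items():
  for h in (-.015,.1):
    for s in (1,-1):
        n=np.array([-.5,0,.866]); print(nm,h,s,robot.ik(np.array(p)+h*n,Rtilt(s)))
E
```

```text
bl 0.012 0 [ 48.928   15.8745 -40.811    0.     -33.3145 131.072 ]
bl 0.012 180 [ 48.928   15.8745 -40.811    0.     -33.3145 -48.928 ]
bl 0.2 0 [ 48.928    1.1732 -27.4706   0.     -61.3562 131.072 ]
bl 0.2 180 [ 48.928    1.1732 -27.4706   0.     -61.3562 -48.928 ]
tr 0.012 0 [ 58.3767  24.5363 -25.6362   0.     -39.8275 121.6233]
tr 0.012 180 [ 58.3767  24.5363 -25.6362   0.     -39.8275 -58.3767]
tr 0.2 0 [ 58.3767  12.6993 -13.9091   0.     -63.3916 121.6233]
tr 0.2 180 [ 58.3767  12.6993 -13.9091   0.     -63.3916 -58.3767]
bs 0.012 0 None
bs 0.012 180 [ -1.7874  16.358  -40.0117   0.     -33.6303   1.7874]
bs 0.2 0 None
bs 0.2 180 [ -1.7874   1.8316 -26.7868   0.     -61.3817   1.7874]
ll -0.015 1 None
ll -0.015 -1 None
ll 0.1 1 [ 54.0031  10.7416 -46.5054  61.3091 -27.4609 161.6565]
ll 0.1 -1 [ 54.0031  10.7416 -46.5054  61.3091 -27.4609 -18.3435]
ls -0.015 1 None
ls -0.015 -1 None
ls 0.1 1 [ 40.6471   4.5269 -55.3555  71.909  -20.0377 162.5426]
ls 0.1 -1 [ 40.6471   4.5269 -55.3555  71.909  -20.0377 -17.4574]
```

```bash
python3 - <<'E'
from h import *
n=np.array([-.5,0,.866])
for nm,p in dict(ll=(.61,.354,.077),ls=(.61,.24,.075)).items():
  for up in (0,.02):
   for h in (-.015,.06):
    q=np.array(p)+h*n+up*np.array([.866,0,.5]); o=[]
    for s in (1,-1):
     for t in range(0,31,5):
      for yaw in (0,):
       r=robot.ik(q,Rtilt(s,t,yaw)); o.append((s,t) if r is not None else None)
    print(nm,up,h,o)
for s in (1,-1):
  print(robot.ik(np.array([.61,.354,.077])-.015*n,Rtilt(s,20)),robot.ik(np.array([.61,.24,.075])-.015*n,Rtilt(s,15)))
E
```

```text
ll 0 -0.015 [(1, 0), (1, 5), (1, 10), (1, 15), None, (1, 25), None, (-1, 0), (-1, 5), (-1, 10), (-1, 15), (-1, 20), (-1, 25), None]
ll 0 0.06 [(1, 0), (1, 5), (1, 10), (1, 15), (1, 20), (1, 25), (1, 30), (-1, 0), (-1, 5), (-1, 10), (-1, 15), (-1, 20), (-1, 25), (-1, 30)]
ll 0.02 -0.015 [(1, 0), (1, 5), (1, 10), (1, 15), (1, 20), (1, 25), None, (-1, 0), (-1, 5), (-1, 10), (-1, 15), (-1, 20), (-1, 25), None]
ll 0.02 0.06 [(1, 0), (1, 5), (1, 10), (1, 15), (1, 20), None, (1, 30), (-1, 0), (-1, 5), (-1, 10), (-1, 15), (-1, 20), (-1, 25), (-1, 30)]
ls 0 -0.015 [(1, 0), (1, 5), (1, 10), (1, 15), None, None, None, (-1, 0), (-1, 5), (-1, 10), (-1, 15), (-1, 20), None, None]
ls 0 0.06 [(1, 0), (1, 5), (1, 10), (1, 15), (1, 20), None, None, (-1, 0), (-1, 5), (-1, 10), (-1, 15), (-1, 20), (-1, 25), None]
ls 0.02 -0.015 [(1, 0), (1, 5), (1, 10), (1, 15), (1, 20), (1, 25), None, (-1, 0), (-1, 5), (-1, 10), (-1, 15), (-1, 20), (-1, 25), None]
ls 0.02 0.06 [(1, 0), (1, 5), (1, 10), (1, 15), (1, 20), None, (1, 30), (-1, 0), (-1, 5), (-1, 10), (-1, 15), (-1, 20), (-1, 25), (-1, 30)]
None [  42.6872   20.8454  -33.7962   23.4875  -26.1226 -153.0129]
[ 49.702   23.3088 -35.7358  41.6153 -23.1276   2.8175] [ 42.6872  20.8454 -33.7962  23.4875 -26.1226  26.9871]
```

```bash
python3 - <<'E'
from h import *
print(robot.read_t())
robot.goto(np.array([.43,.17,.25]),Rdown(180)); snap('wrist','1'); print(robot.read_t())
E
```

```text
0.15
2.1083
```

View pics/wrist1.png

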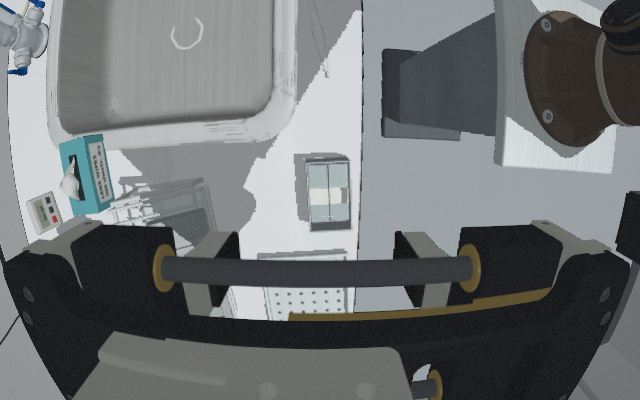

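The large box shows at (308–352, 153–232), upright, with the slide bundles inside; the tray is at the bottom, partly hidden by the gripper. Next: fit the box from depth.

```bash
cat >> h.py <<'E'
def fitrect(P,box,zlo,zhi):
    m=np.isfinite(P[...,2])
    Q=P.reshape(-1,3); s=(Q[:,0]>box[0])&(Q[:,0]<box[1])&(Q[:,1]>box[2])&(Q[:,1]<box[3])&(Q[:,2]>zlo)&(Q[:,2]<zhi)
    Q=Q[s]; r=cv2.minAreaRect((Q[:,:2]*1000).astype(np.float32))
    return len(Q),np.array(r[0]),np.array(r[1]),r[2],Q
E
python3 - <<'E'
from h import *
for n,t in (('top','0'),('wrist','1')):
    im,d,P=load(n,t)
    s=(np.abs(P[...,0]-.5)<.15)&(np.abs(P[...,1]-.2)<.05)&(np.abs(P[...,2])<.006); print(n,'table z',np.median(P[s][:,2]))
    k,c,w,a,Q=fitrect(P,(.37,.50,.10,.28),.028,.045); print(n,'boxL',k,c,w,a,np.median(Q[:,2]))
    k,c,w,a,Q=fitrect(P,(.35,.55,.26,.47),.0075,.02); print(n,'tray',k,c,w,a,np.percentile(Q[:,2],[10,50,90]))
im,d,P=load('top','0')
k,c,w,a,Q=fitrect(P,(.37,.50,-.27,-.14),.02,.045); print('boxS',k,c,w,a,np.median(Q[:,2]))
im,d,P=load('wrist','1')
c=cv2.resize(im[140:240,280:380][:,:,::-1],None,fx=6,fy=6,interpolation=cv2.INTER_CUBIC);cv2.imwrite('pics/w1c.png',c)
E
```

```text
top table z 0.0001373349806834976
top boxL 78 [415.6317 199.5   ] [56.2564 90.6452] 5.758920669555664 0.033934080188535345
top tray 397 [463.1245 364.3474] [169.3928 206.6771] 1.3865772485733032 [0.0078 0.0109 0.0154]
wrist table z 0.0006932312291378917
wrist boxL 515 [414.0341 198.7103] [55.2337 92.3836] 2.631176233291626 0.03609829233088155
wrist tray 474 [445.2696 345.5013] [130.1825 112.5548] 4.588359355926514 [0.0105 0.0119 0.0132]
boxS 75 [ 413.2403 -200.1927] [69.8967 41.9454] 86.48854064941406 0.029782375543737277
```

View pics/w1c.png

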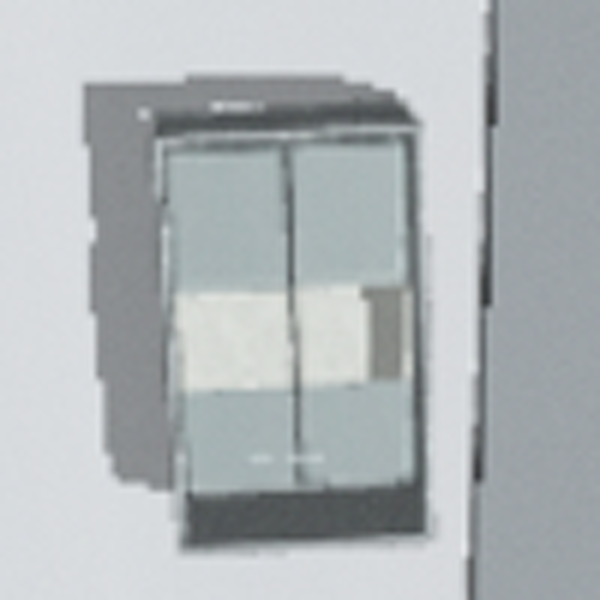

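```bash
cat >> h.py <<'E'
def rayz(n,uv,z,ci,p=None,R=None):
    f=200/np.tan(np.radians(ci['vfov']/2)); uv=np.atleast_2d(np.array(uv,float)); x=uv[:,0]-ci['cx'];y=uv[:,1]-ci['cy']
    if n=='wrist':
        r=np.hypot(x,y)+1e-9; th=r/f; D=np.c_[np.sin(th)*x/r,np.sin(th)*y/r,np.cos(th)]
        T=ci['T_tool_cam']; D=D@T[:3,:3].T@R.T; C=R@T[:3,3]+p
    else:
        V=ci['view']; D=np.c_[x/f,y/f,np.ones(len(x))]@V[:3,:3]; C=-V[:3,:3].T@V[:3,3]
    return C+D*((z-C[2])/D[:,2])[:,None]
E
python3 - <<'E'
from h import *
z=np.load('pics/wrist1.npz')
uv=np.array([(160,140),(418,130),(428,538),(182,548)])/6+np.array([280,140])-.4
X=rayz('wrist',uv,.036,robot.camera_info('wrist'),z['p'],z['R'])
print(X,X.mean(0)); 
for i in range(4): e=X[(i+1)%4]-X[i]; print(np.hypot(e[0],e[1]),np.degrees(np.arctan2(e[1],e[0])))
E
```

```text
[[0.4421 0.1554 0.036 ]
 [0.3898 0.1531 0.036 ]
 [0.3851 0.2413 0.036 ]
 [0.4381 0.2435 0.036 ]] [0.4138 0.1983 0.036 ]
0.052386697560124304 -177.52752124886308
0.08837177383349959 93.04462681769039
0.05302074372016364 2.367852864226255
0.08827089820581867 -87.3662244427811
```

```bash
python3 - <<'E'
from h import *
robot.goto(np.array([.53,.40,.27]),Rdown(180)); snap('wrist','2'); print(robot.read_t())
im,d,P=load('wrist','2')
E
```

```text
3.15
```

View pics/wrist2.png

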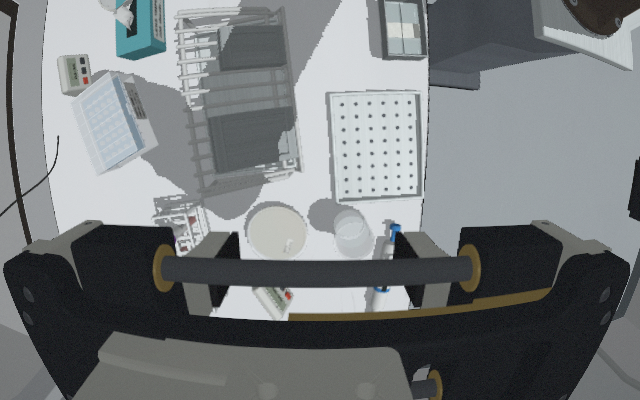

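All in view: tray (330–422, 92–203), large lid (210–295, 105–172), small lid (218–288, 22–72), beaker (352,230), dish (276,230).

```bash
python3 - <<'E'
from h import *
im,d,P=load('wrist','2')
c=cv2.resize(im[80:215,320:430][:,:,::-1],None,fx=4.4,fy=4.4,interpolation=cv2.INTER_CUBIC);cv2.imwrite('pics/w2t.png',c)
c=cv2.resize(im[0:200,170:310][:,:,::-1],None,fx=3,fy=3,interpolation=cv2.INTER_CUBIC);cv2.imwrite('pics/w2r.png',np.clip(c.astype(float)*1.8,0,255).astype(np.uint8))
k,cc,w,a,Q=fitrect(P,(.35,.535,.26,.46),.009,.0145); print('tray',k,cc,w,a)
# slope plane points
n=np.array([-.5,0,.866])
for u,v in [(250,140),(230,120),(280,150),(250,50),(235,40),(275,60)]: print(u,v,P[v,u])
E
```

```text
tray 1396 [443.1396 373.8135] [130.7886 167.3421] 4.2586894035339355
250 140 [0.6054 0.3531 0.0775]
230 120 [0.625  0.3289 0.0903]
280 150 [0.5729 0.3673 0.0592]
250 50 [0.6057 0.2468 0.0714]
235 40 [0.6222 0.2347 0.0779]
275 60 [0.5779 0.2585 0.06  ]
```

View pics/w2t.png

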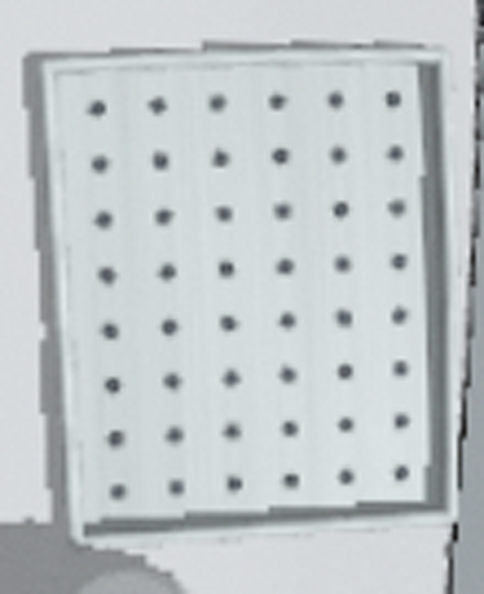

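View pics/w2r.png

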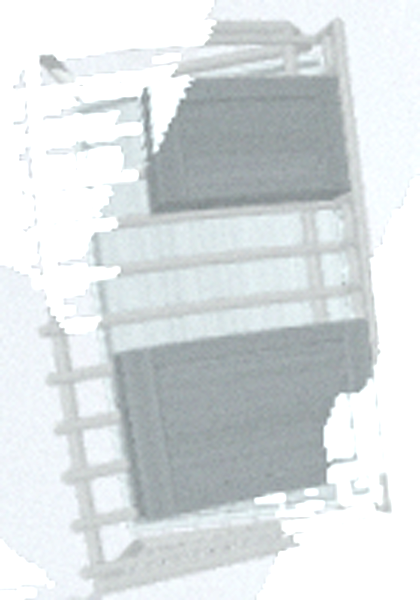

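```bash
python3 - <<'E'
from h import *
z=np.load('pics/wrist2.npz');ci=robot.camera_info('wrist')
uv=np.array([(97,107),(393,98),(401,473),(118,490)])/4.4+np.array([320,80])-.4
X=rayz('wrist',uv,.002,ci,z['p'],z['R']); print(X,'holes ctr',X.mean(0))
for i in range(4): e=X[(i+1)%4]-X[i]; print(np.hypot(e[0],e[1]),np.degrees(np.arctan2(e[1],e[0])))
uv=np.array([(43,62),(441,52),(456,515),(78,540)])/4.4+np.array([320,80])-.4
X=rayz('wrist',uv,.012,ci,z['p'],z['R']); print(X,'rim ctr',X.mean(0))
for i in range(4): e=X[(i+1)%4]-X[i]; print(np.hypot(e[0],e[1]),np.degrees(np.arctan2(e[1],e[0])))
im,d,P=load('wrist','2')
for nm,poly in dict(L=[(212,122),(288,112),(277,160),(220,168)],S=[(225,32),(280,30),(280,62),(225,66)]).items():
    m=np.zeros(d.shape,np.uint8); cv2.fillPoly(m,[np.array(poly)],1); Q=P[(m>0)&(d>0)]
    c=Q.mean(0); 
    for _ in range(3):
        A=np.c_[Q[:,:2],np.ones(len(Q))]; s=np.linalg.lstsq(A,Q[:,2],rcond=None)[0]; r=Q[:,2]-A@s; Q=Q[np.abs(r)<2.0*r.std()+1e-4]
    nn=np.array([-s[0],-s[1],1]);nn/=np.linalg.norm(nn); print(nm,len(Q),'n',nn,'tilt',np.degrees(np.arccos(nn[2])),'az',np.degrees(np.arctan2(nn[1],nn[0])),'std',r.std())
    ex=np.array([0,0,1])-nn[2]*nn; ex/=np.linalg.norm(ex); ey=np.cross(nn,ex); c=Q.mean(0)
    y0,y1=(.29,.42) if nm=='L' else (.19,.285)
    W=P.reshape(-1,3);W=W[(W[:,1]>y0)&(W[:,1]<y1)&(W[:,0]>.53)&(W[:,0]<.70)]-c
    h=W@nn; g=(np.abs(h)<.005); B=np.c_[W[g]@ex,W[g]@ey]*1000
    mm=np.zeros((300,300),np.uint8)
    mm[(B[:,1]+150).astype(int),(B[:,0]+150).astype(int)]=255
    mm=cv2.morphologyEx(cv2.morphologyEx(mm,cv2.MORPH_CLOSE,np.ones((5,5))),cv2.MORPH_OPEN,np.ones((13,13)))
    cv2.imwrite(f'pics/m{nm}.png',mm)
    cn=max(cv2.findContours(mm,0,2)[0],key=cv2.contourArea); rr=cv2.minAreaRect(cn); print(rr)
    cc=c+(rr[0][0]-150)/1000*ex+(rr[0][1]-150)/1000*ey; print('centre top',cc,'panel pct h',np.percentile(h[g],[5,50,95]),'ex',ex)
E
```

```text
[[0.4949 0.31   0.002 ]
 [0.4    0.3034 0.002 ]
 [0.3915 0.4261 0.002 ]
 [0.4865 0.4322 0.002 ]] holes ctr [0.4432 0.3679 0.002 ]
0.0951366599223833 -176.03562425626666
0.12301513868463337 93.93843532430017
0.09518854515178733 3.695298022343215
0.12256814079504243 -86.08542289356568
[[0.512  0.2967 0.012 ]
 [0.3873 0.2882 0.012 ]
 [0.3742 0.4378 0.012 ]
 [0.4999 0.4462 0.012 ]] rim ctr [0.4434 0.3673 0.012 ]
0.12504885916838712 -176.10012317022478
0.1501633807633095 94.97590325761053
0.12593698678171472 3.8059482573625902
0.1499428912102762 -85.36186167208328
L 2900 n [-0.5138 -0.0719  0.8549] tilt 31.255033808899174 az -172.03035520251456 std 0.0013303121945058905
((139.84228515625, 149.40350341796875), (63.49543380737305, 105.32955169677734), 88.72696685791016)
centre top [0.5968 0.35   0.073 ] panel pct h [-0.0016  0.0007  0.004 ] ex [0.8466 0.1185 0.5188]
S 1793 n [-0.4927 -0.1072  0.8636] tilt 30.27690694757627 az -167.72554540528378 std 0.001652616863291725
((145.2610321044922, 146.57479858398438), (50.4123420715332, 84.6546859741211), 86.00909423828125)
centre top [0.5996 0.2399 0.068 ] panel pct h [-0.0022  0.0006  0.0036] ex [0.8439 0.1836 0.5042]
```

Tray centre is (0.4433, 0.3676), yaw about 4°, sizes agree. Enlarging the lids to read their corners.

```bash
python3 - <<'E'
from h import *
im,d,P=load('wrist','2')
for nm,(a,b,c,e) in dict(L=(95,185,195,305),S=(10,85,205,300)).items():
    c=cv2.resize(im[a:b,c:e][:,:,::-1],None,fx=7,fy=6.6,interpolation=cv2.INTER_CUBIC) if 0 else cv2.resize(im[a:b,c:e][:,:,::-1],None,fx=6,fy=6,interpolation=cv2.INTER_CUBIC)
    cv2.imwrite(f'pics/w2{nm}.png',np.clip(c.astype(float)*1.5-40,0,255).astype(np.uint8))
E
```

```text
(no output)
```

View pics/w2L.png

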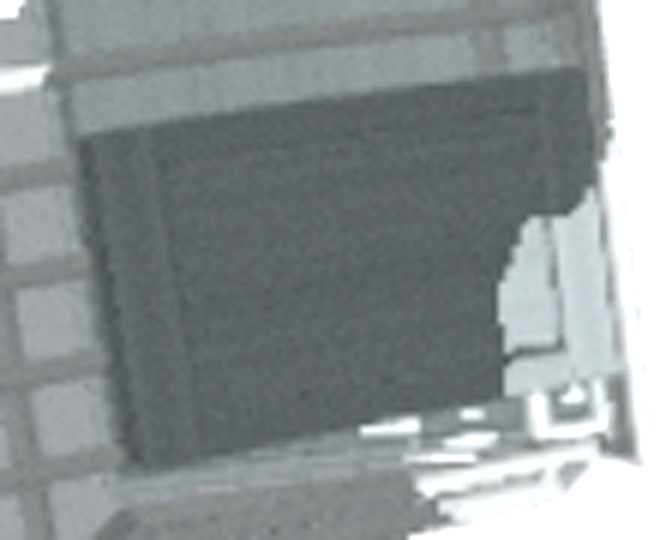

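View pics/w2S.png

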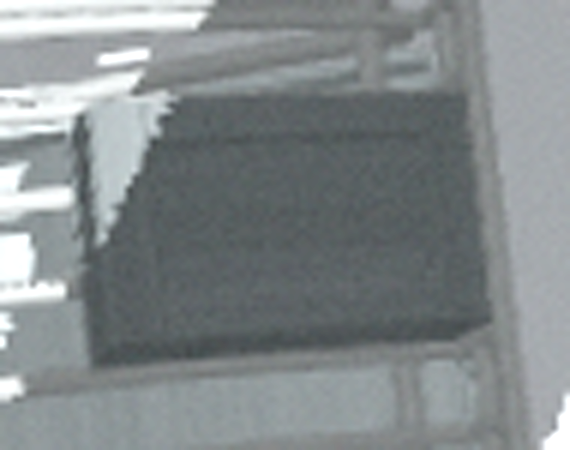

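```bash
cat >> h.py <<'E'
def lidR(yaw):
    a=np.radians(yaw); c,s=np.cos(a),np.sin(a); t=np.radians(30)
    return np.array([[c,-s,0],[s,c,0],[0,0,1]])@np.array([[np.cos(t),0,-np.sin(t)],[0,1,0],[np.sin(t),0,np.cos(t)]])
def lidpts(L,W,z,o=0):  # low -y, high -y, high +y, low +y
    return np.array([[o,-W/2+o,z],[L-o,-W/2+o,z],[L-o,W/2-o,z],[o,W/2-o,z]])
E
cat > lf.py <<'E'
from h import *
from scipy.optimize import least_squares
z=np.load('pics/wrist2.npz');ci=robot.camera_info('wrist');im,d,P=load('wrist','2')
cfg=dict(L=(.1,.064,(195,95),[(588,68),(100,133),(145,468)],[0,1,2],[(212,122),(288,112),(277,160),(220,168)]),
 S=(.078,.05,(205,10),[(465,95),(105,345),(488,322)],[0,2,3],[(225,32),(280,30),(280,62),(225,66)]))
for nm,(L,W,off,px,idx,poly) in cfg.items():
    uv=np.array(px)/6+np.array(off)-.4
    m=np.zeros(d.shape,np.uint8); cv2.fillPoly(m,[np.array(poly)],1); Q=P[(m>0)&(d>0)]
    o=.012
    def res(v):
        R=lidR(v[3]); X=lidpts(L,W,.02)[idx]@R.T+v[:3]
        r=(proj('wrist',X,ci,z['p'],z['R'])-uv).ravel()
        loc=(Q-v[:3])@R; inn=(loc[:,0]>.015)&(loc[:,0]<L-.015)&(np.abs(loc[:,1])<W/2-.014)
        hz=np.median(loc[inn,2]) if inn.any() else 0
        return np.r_[r,(hz-.017)*1000]
    s=least_squares(res,[.56,.35 if nm=='L' else .24,.045,6.],x_scale=[.01,.01,.01,1],diff_step=1e-4)
    R=lidR(s.x[3]); ctr=R@[L/2,0,0]+s.x[:3]; print(nm,s.x,'ctr underside',ctr,'res',s.fun)
    c=cv2.resize(im[off[1]:off[1]+95,off[0]:off[0]+110],None,fx=6,fy=6,interpolation=cv2.INTER_CUBIC)[:,:,::-1]
    c=np.clip(c.astype(float)*1.5-40,0,255).astype(np.uint8)
    for zz,oo,col in ((.02,0,(0,0,255)),(0,0,(0,255,0)),(.017,.012 if nm=='L' else .0105,(255,255,0))):
        q=proj('wrist',lidpts(L,W,zz,oo)@R.T+s.x[:3],ci,z['p'],z['R']); q=(q+.4-np.array(off))*6
        cv2.polylines(c,[q.round().astype(np.int32)],True,col,1)
    cv2.imwrite(f'pics/ov{nm}.png',c)
E
python3 lf.py
```

```text
L [0.5643 0.3474 0.0341 5.8276] ctr underside [0.6074 0.3518 0.0591] res [ 0.1977  0.1256 -0.4501 -0.7295  0.317   0.6166  0.1514]
S [0.5782 0.2381 0.0349 5.5524] ctr underside [0.6118 0.2413 0.0544] res [-0.0349 -0.3145  0.1546 -0.011  -0.1269  0.3093  0.0037]
```

```bash
python3 -c "
import cv2,numpy as np
a=cv2.imread('pics/ovL.png');b=cv2.imread('pics/ovS.png');a=cv2.resize(a,(0,0),fx=.6,fy=.6);b=cv2.resize(b,(0,0),fx=.6,fy=.6)
cv2.imwrite('pics/ov.png',np.hstack([a[:340,:398],b[:340,:398]]))"
```

```text
(no output)
```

View pics/ov.png

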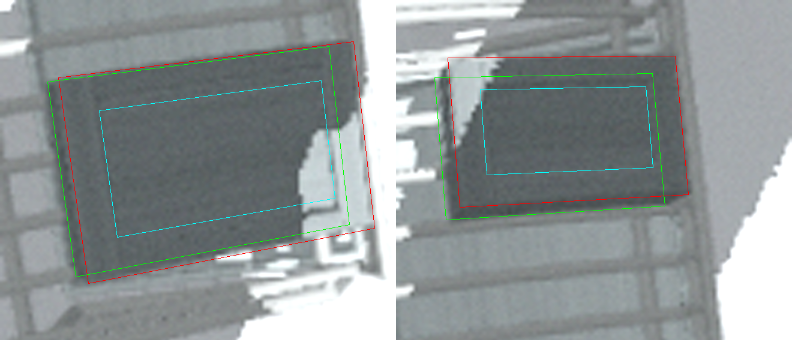

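Overlay matches both lids. Start with the large box.

```bash
python3 - <<'E'
from h import *
R=Rdown(182.6); R2=Rdown(184)
c=np.array([.4138,.1985])
robot.goto(np.array([*c,.075]),R); f0=robot.read_force()
robot.servo_line(np.array([*c,.012]),speed=.08); print('F',robot.read_force()-f0)
robot.move_gripper(0.0); print('w',robot.read_grip_width()*88, robot.read_force()-f0)
robot.servo_line(np.array([*c,.06]),speed=.08); print(robot.read_grip_width()*88, robot.read_force()-f0)
t=np.array([.4433,.3676])
robot.servo_line(np.array([*t,.06]),R2,speed=.12)
snap('wrist','3'); print(robot.read_t(),robot.read_position())
E
```

```text
F [-0.411  -0.7011 -1.5086]
w 55.05148934981945 [-1.676  -1.3953  2.7321]
55.02084072020787 [-0.6583 -1.0184 -2.9191]
8.2583 [0.4432 0.367  0.0601]
```

View pics/wrist3.png

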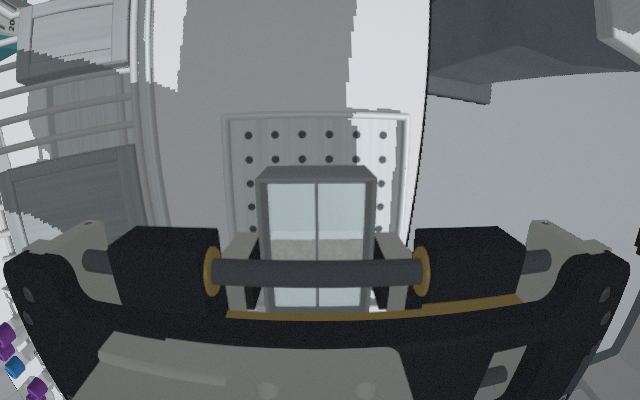

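The box hangs level between the pads; its near rim edge is at about row 181 (260–375), and the tray's −y rim is at row 113. Checking the box end relative to the TCP.

```bash
python3 - <<'E'
from h import *
z=np.load('pics/wrist3.npz');ci=robot.camera_info('wrist');im=z['im']
c=cv2.resize(im[100:230,210:420][:,:,::-1],None,fx=3.8,fy=3.8,interpolation=cv2.INTER_CUBIC);cv2.imwrite('pics/w3c.png',c)
for zz in (.084,):
    X=rayz('wrist',[(262,181),(374,181)],zz,ci,z['p'],z['R']); print((X-z['p'])@z['R'])
X=rayz('wrist',[(224,114),(408,114)],.012,ci,z['p'],z['R']);print(X)
R=Rdown(4);print(np.array([.4433,.3676])+np.array([[.0625,-.075],[-.0625,-.075]])@np.array([[np.cos(.07),np.sin(.07)],[-np.sin(.07),np.cos(.07)]]))
E
```

```text
[[ 0.044  -0.0241 -0.0239]
 [ 0.0439  0.0263 -0.0239]]
[[0.5106 0.2958 0.012 ]
 [0.386  0.2873 0.012 ]]
[[0.5109 0.2972]
 [0.3862 0.2884]]
```

View pics/w3c.png

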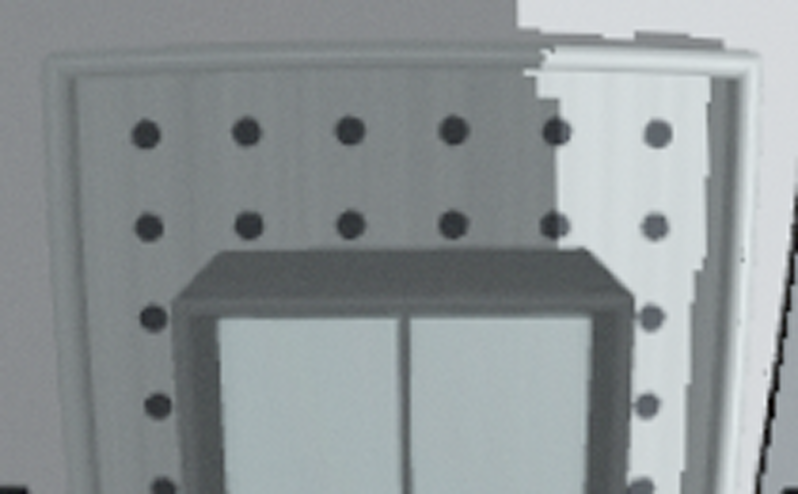

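```bash
python3 - <<'E'
from h import *
p=robot.read_position(); f0=robot.read_force()
t=np.array([.4433,.3676])
for z in (.018,.0145):
    robot.servo_line(np.array([*t,z]),speed=.06); print(z,robot.read_position(),robot.read_force()-f0)
z=.0145
while (robot.read_force()-f0)[2]<3 and z>.0125:
    z-=.0007; robot.servo_line(np.array([*t,z]),speed=.03); print(z,robot.read_force()-f0)
robot.move_gripper(.74); print(robot.read_grip_width()*88,robot.read_force()-f0)
robot.servo_line(np.array([*t,.09]),speed=.12)
print(robot.read_t())
robot.goto(np.array([.40,.33,.22]),Rdown(180)); snap('wrist','4'); print(robot.read_t())
E
```

```text
0.018 [0.4435 0.3678 0.0181] [ 0.4032 -0.6128  0.4202]
0.0145 [0.4433 0.3676 0.0146] [ 0.7058 -0.6202  1.4493]
0.013800000000000002 [-0.829  -0.7698  4.6654]
65.2772910121374 [ 0.6194 -0.0711  2.3726]
10.8583
11.5333
```

View pics/wrist4.png

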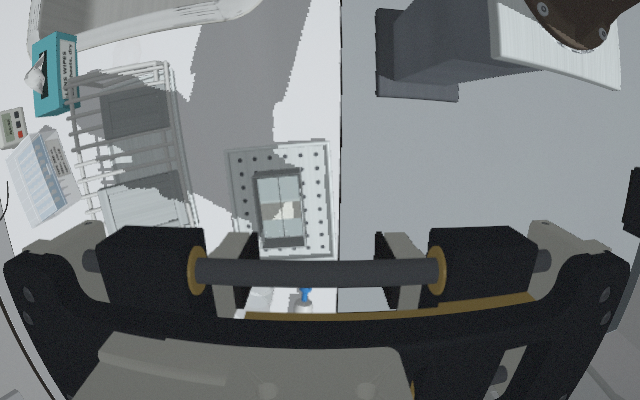

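The box stands in the tray at about (279,205). Measuring it more closely.

```bash
python3 - <<'E'
from h import *
z=np.load('pics/wrist4.npz');ci=robot.camera_info('wrist');im,d,P=load('wrist','4')
k,c,w,a,Q=fitrect(P,(.39,.50,.31,.43),.032,.045); print(k,c,w,a)
c=cv2.resize(im[130:270,215:345][:,:,::-1],None,fx=4.2,fy=4.2,interpolation=cv2.INTER_CUBIC)
def rect(cx,cy,L,W,zz,yaw):
    a=np.radians(yaw); M=np.array([[np.cos(a),-np.sin(a)],[np.sin(a),np.cos(a)]])
    q=np.array([[W/2,L/2],[W/2,-L/2],[-W/2,-L/2],[-W/2,L/2]])@M.T+[cx,cy]; return np.c_[q,np.full(4,zz)]
for a,col in ((rect(.4433,.3676,.15,.125,.012,4),(0,0,255)),(rect(.4433,.3676,.091,.055,.038,4),(0,255,0))):
    q=(proj('wrist',a,ci,z['p'],z['R'])+.4-[215,130])*4.2; cv2.polylines(c,[q.round().astype(np.int32)],True,col,1)
cv2.imwrite('pics/w4c.png',c)
E
```

```text
631 [442.9057 367.4773] [56.0579 92.5329] 4.552371978759766
```

View pics/w4c.png

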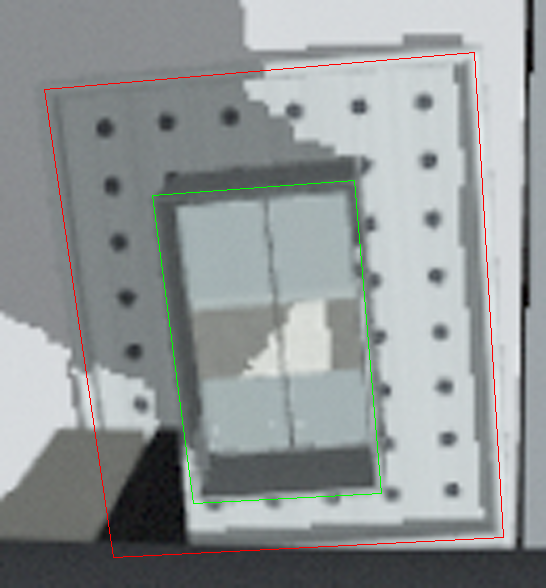

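Box seated centrally (measured 442.9, 367.5 mm, yaw 4–4.5°; plan 443.3, 367.6, 4°). Planning lid grasps.

```bash
cat >> h.py <<'E'
def Tm(R,p): T=np.eye(4);T[:3,:3]=R;T[:3,3]=p;return T
def lidflat(yaw): # lid x axis at yaw, z up
    a=np.radians(yaw);c,s=np.cos(a),np.sin(a); return np.array([[c,-s,0],[s,c,0],[0,0,1.]])
LID=dict(L=dict(o=np.array([.5643,.3474,.0341]),yaw=5.83,L=.1,sk=.023),S=dict(o=np.array([.5782,.2381,.0349]),yaw=5.55,L=.078,sk=.057))
def grasp(k,sgn,t,zl=.005,yaw=None):
    l=LID[k]; Rl=lidR(l['yaw']); p=l['o']+Rl@np.array([l['L']/2,0,zl]); return p,Rtilt(sgn,t,l['yaw'])
E
python3 - <<'E'
from h import *
q0=None
for k in 'LS':
  for sgn in (1,-1):
    for t in (10,15,20):
      p,R=grasp(k,sgn,t); Tl=Tm(lidR(LID[k]['yaw']),LID[k]['o']); G=np.linalg.inv(Tl)@Tm(R,p)
      n=lidR(LID[k]['yaw'])[:,2]
      o=[robot.ik(p,R) ,robot.ik(p+.05*n,R),robot.ik(p+[0,0,.08],R)]
      for y in (94,-86):
        Rf=lidflat(y); c=np.array([.4433,.3676,LID[k]['sk']])
        for dz in (0,.06):
          T=Tm(Rf,c+[0,0,dz]-Rf@np.array([LID[k]['L']/2,0,0]))@G; o.append(robot.ik(T[:3,3],T[:3,:3]))
      print(k,sgn,t,[None if a is None else np.array(a).round(0).astype(int).tolist() for a in o])
E
```

```text
L 1 10 [[50, 26, -20, 11, -38, -142], [51, 21, -20, 11, -42, -143], [50, 21, -14, 9, -48, -140], [65, 31, -20, 11, -58, -69], [65, 27, -17, 10, -65, -67], [48, 20, -24, -26, -35, 156], [48, 15, -22, -22, -41, 151]]
L 1 15 [[51, 24, -28, 22, -29, -154], [53, 19, -28, 20, -34, -153], [51, 19, -22, 17, -40, -148], [64, 28, -21, 9, -54, -66], [64, 24, -18, 9, -61, -65], [51, 20, -25, -18, -35, 146], [52, 15, -23, -15, -42, 143]]
L 1 20 [[49, 22, -39, 44, -20, -173], [53, 17, -37, 35, -26, -167], [52, 17, -30, 28, -32, -158], [63, 26, -23, 7, -49, -63], [63, 22, -20, 6, -57, -62], [54, 21, -26, -11, -36, 138], [55, 16, -23, -9, -43, 136]]
L -1 10 [[50, 26, -20, 11, -38, 38], [51, 21, -20, 11, -42, 37], [50, 21, -14, 9, -48, 40], [65, 31, -20, 11, -58, 111], [65, 27, -17, 10, -65, 113], [48, 20, -24, -26, -35, -24], [48, 15, -22, -22, -41, -29]]
L -1 15 [[51, 24, -28, 22, -29, 26], [53, 19, -28, 20, -34, 27], [51, 19, -22, 17, -40, 32], [64, 28, -21, 9, -54, 114], [64, 24, -18, 9, -61, 115], [51, 20, -25, -18, -35, -34], [52, 15, -23, -15, -42, -37]]
L -1 20 [[49, 22, -39, 44, -20, 7], [53
[... 711 characters left out ...]
, 6, -61, -62], [54, 18, -24, -10, -40, 137], [55, 14, -21, -9, -48, 135]]
S -1 10 [[42, 22, -26, 11, -34, 45], [44, 17, -27, 10, -38, 45], [42, 17, -21, 8, -44, 48], [65, 28, -18, 11, -62, 112], [65, 25, -15, 10, -69, 113], [48, 17, -23, -24, -38, -27], [48, 12, -21, -20, -44, -31]]
S -1 15 [[43, 20, -35, 22, -24, 33], [45, 15, -34, 19, -30, 35], [44, 15, -28, 16, -36, 40], [64, 26, -20, 9, -58, 114], [64, 22, -16, 8, -65, 115], [51, 17, -24, -16, -39, -36], [52, 13, -21, -14, -46, -39]]
S -1 20 [[37, 18, -48, 56, -12, 5], [44, 13, -44, 37, -21, 18], [44, 13, -36, 27, -28, 29], [63, 24, -21, 6, -53, 117], [63, 20, -18, 6, -61, 118], [54, 18, -24, -10, -40, -43], [55, 14, -21, -9, -48, -45]]
```

```bash
python3 - <<'E'
from h import *
p,R=grasp('L',-1,20); n=lidR(LID['L']['yaw'])[:,2]
print(robot.read_t())
robot.goto(p+.06*n+[0,0,.03],R); robot.move_gripper(1.0); snap('wrist','5'); f0=robot.read_force()
robot.servo_line(p+.008*n,speed=.1); print(robot.read_force()-f0)
robot.servo_line(p,speed=.04); print(robot.read_force()-f0, robot.read_position()-p)
robot.move_gripper(0.0); print(robot.read_grip_width()*88,robot.read_force()-f0)
robot.servo_line(p+.03*n,speed=.08); print(robot.read_grip_width()*88,robot.read_force()-f0)
robot.servo_line(p+.05*n+[0,0,.05],speed=.12); snap('wrist','6'); print(robot.read_t())
E
```

```text
11.5333
[-0.4592  0.7474  0.5669]
[-0.5788  0.8309  0.2453] [ 0.     -0.0002 -0.    ]
64.39006276005163 [-0.6163  0.0423  0.6756]
64.09121339313911 [ 0.9271  0.7912 -0.9898]
16.575
```

View pics/wrist6.png

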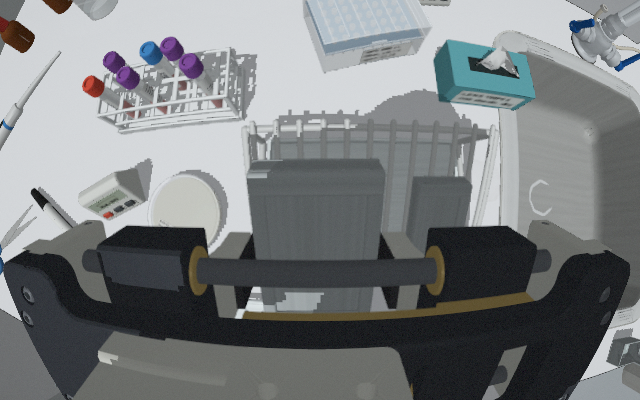

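View pics/wrist5.png

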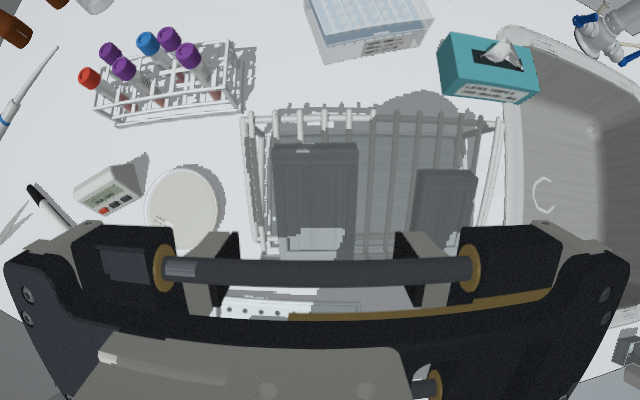

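Picture 6 shows the large lid held between the pads (248–385, 160–310); picture 5 shows both lids on the rack. Overlaying predictions on each.

```bash
python3 - <<'E'
from h import *
ci=robot.camera_info('wrist')
p,R=grasp('L',-1,20); G=np.linalg.inv(Tm(R,p))@Tm(lidR(LID['L']['yaw']),LID['L']['o'])
print(G)
def ov(tag,T,L,W,off,size,k,b):
    z=np.load(f'pics/wrist{tag}.npz'); im=z['im']; x,y=off
    c=cv2.resize(im[y:y+size[1],x:x+size[0]],None,fx=k,fy=k,interpolation=cv2.INTER_CUBIC)[:,:,::-1]; c=np.clip(c*1.5-30,0,255).astype(np.uint8)
    for zz,oo,col in ((.02,0,(0,0,255)),(0,0,(0,255,0)),(.017,b,(255,255,0))):
        X=lidpts(L,W,zz,oo)@T[:3,:3].T+T[:3,3]
        q=(proj('wrist',X,ci,z['p'],z['R'])+.5-np.array(off))*k-.5; cv2.polylines(c,[q.round().astype(np.int32)],True,col,1)
    return c
z=np.load('pics/wrist6.npz')
a=ov('6',Tm(z['R'],z['p'])@G,.1,.064,(235,140),(165,100),4.8,.012); cv2.imwrite('pics/o6.png',a)
b=ov('5',Tm(lidR(5.55),LID['S']['o']),.078,.05,(390,150),(110,110),4,.01)
c=ov('5',Tm(lidR(5.83),LID['L']['o']),.1,.064,(260,130),(110,110),3.5,.012)
h=min(len(b),len(c)); cv2.imwrite('pics/o5.png',np.hstack([b[:h,:400],c[:h,:400]]))
E
```

```text
[[ 0.9848 -0.     -0.1736 -0.0484]
 [-0.     -1.     -0.      0.    ]
 [-0.1736  0.     -0.9848  0.0136]
 [ 0.      0.      0.      1.    ]]
```

View pics/o6.png

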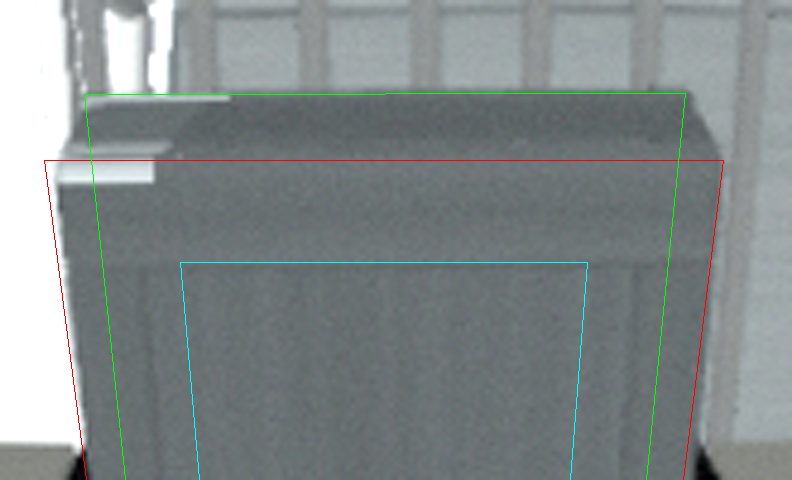

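View pics/o5.png

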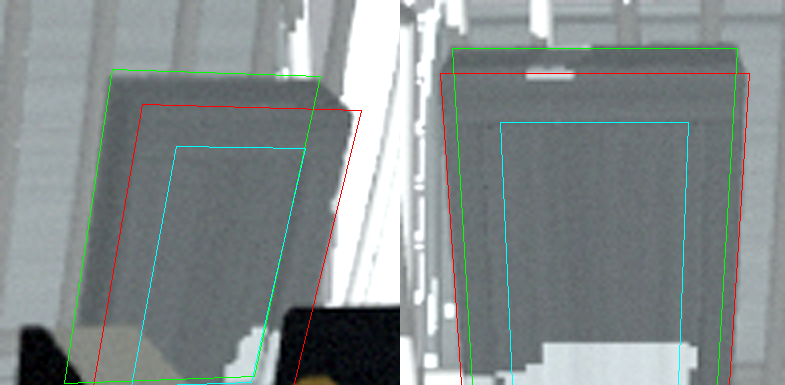

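The in-hand lid matches within about 1 mm. Placing it.

```bash
cat > place.py <<'E'
from h import *
def place(k,sgn,t,c,yaw,hi=.05,fmax=12):
    l=LID[k]; p,R=grasp(k,sgn,t); G=np.linalg.inv(Tm(lidR(l['yaw']),l['o']))@Tm(R,p)
    Rf=lidflat(yaw)
    def T(dz): 
        M=Tm(Rf,np.array([*c,l['sk']+dz])-Rf@np.array([l['L']/2,0,0]))@G; return M[:3,3],M[:3,:3]
    return T
E
python3 - <<'E'
from place import *
T=place('L',-1,20,(.4431,.3676),-85.9)
p,R=T(.055); robot.goto(p,R); robot.dwell(.2); snap('wrist','7'); f0=robot.read_force(); print(robot.read_t())
for dz in (.020,.014,.010,.006,.003):
    p,R=T(dz); robot.servo_line(p,R,speed=.06); f=robot.read_force()-f0; print(dz,f,robot.read_position()-p)
    if np.linalg.norm(f)>12: print('STOP');break
print(robot.read_t())
E
```

```text
17.8667
0.02 [ 0.6573  2.4114 -0.5938] [ 0.0001  0.0001 -0.0001]
0.014 [ 1.1583  0.7836 -0.2557] [-0.0001 -0.0001 -0.0002]
0.01 [0.3452 1.1312 0.0137] [-0.0001 -0.0001 -0.0002]
0.006 [0.5727 1.2115 1.041 ] [-0.0001 -0.0002 -0.0003]
0.003 [0.9523 1.685  0.3596] [-0.0001 -0.0001 -0.0002]
19.6
```

View pics/wrist7.png

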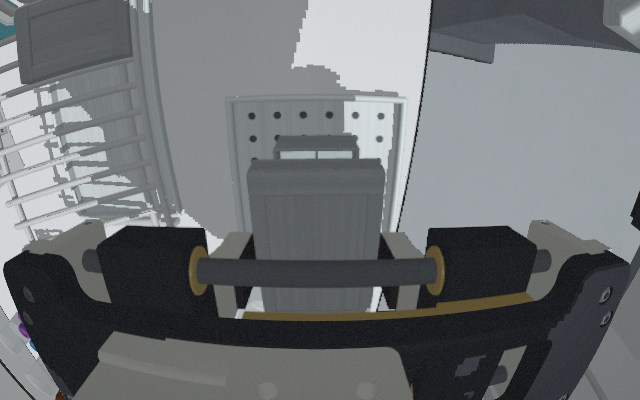

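The lid was aligned above the box and slid over it freely (12 mm engaged, no resistance). Pressing down.

```bash
python3 - <<'E'
from place import *
T=place('L',-1,20,(.4431,.3676),-85.9)
f0=robot.read_force()
for dz in (.0015,.0005,-.0005,-.0012,-.002,-.003):
    p,R=T(dz); robot.servo_line(p,R,speed=.04); f=robot.read_force()-f0; print(dz,f)
    if f[2]>15: break
robot.move_gripper(.85); print(robot.read_force()-f0, robot.read_grip_width()*88)
p,R=T(.09); robot.servo_line(p,R,speed=.15)
print(robot.read_t())
robot.goto(np.array([.42,.33,.22]),Rdown(180)); snap('wrist','8'); print(robot.read_t())
im,d,P=load('wrist','8')
k,c,w,a,Q=fitrect(P,(.39,.50,.30,.44),.036,.05); print(k,c,w,a,np.percentile(Q[:,2],[5,50,95]))
A=Q[(abs(Q[:,0]-.443)<.018)&(abs(Q[:,1]-.3676)<.03)]; s=np.linalg.lstsq(np.c_[A[:,:2]-[.443,.3676],np.ones(len(A))],A[:,2],rcond=None)[0]; print('panel',s)
E
```

```text
0.0015 [-0.0435 -0.5639 -0.6318]
0.0005 [-1.3436 -1.5016  3.3009]
-0.0005 [-3.6922 -3.7644 13.8314]
-0.0012 [-5.1969 -5.6411 19.2622]
[ 0.2387 -0.4904  0.2865] 74.69186877354682
21.8333
22.4
4628 [443.1743 366.1682] [ 65.3203 100.5029] 4.664529800415039 [0.0395 0.0413 0.0444]
panel [0.0015 0.0004 0.0406]
```

View pics/wrist8.png

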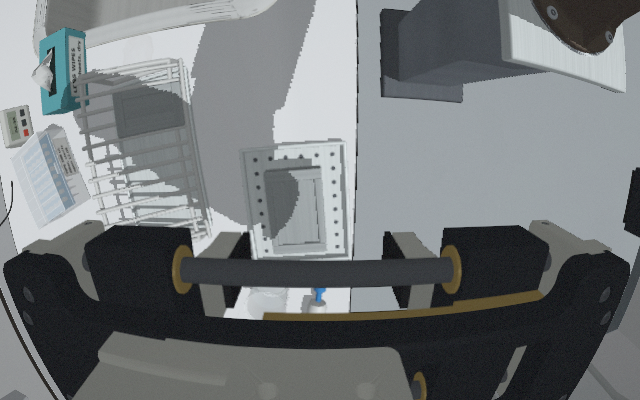

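Large lid seated: panel at z=0.0406 (expected 0.040), level, centred (443.2, 366.2). Now the small box.

```bash
python3 - <<'E'
from h import *
robot.goto(np.array([.42,-.225,.20]),Rdown(180)); snap('wrist','9'); print(robot.read_t())
im,d,P=load('wrist','9')
k,c,w,a,Q=fitrect(P,(.36,.48,-.26,-.14),.026,.04); print(k,c,w,a,np.median(Q[:,2]))
z=np.load('pics/wrist9.npz'); X=c/1000; uv=proj('wrist',np.array([*X,.032]),robot.camera_info('wrist'),z['p'],z['R'])[0]; print(uv)
u,v=(uv-50).astype(int); cv2.imwrite('pics/w9c.png',cv2.resize(im[v:v+100,u:u+100][:,:,::-1],None,fx=6,fy=6,interpolation=cv2.INTER_CUBIC)); print(u,v)
E
```

```text
24.45
478 [ 411.1844 -201.8348] [69.6616 41.5553] 87.01213836669922 0.03209505485692732
[324.5533 203.6681]
274 153
```

View pics/w9c.png

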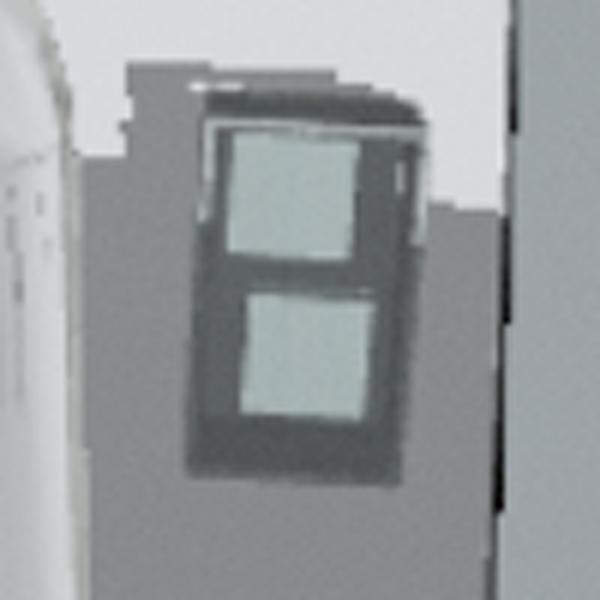

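```bash
python3 - <<'E'
from h import *
z=np.load('pics/wrist9.npz')
uv=(np.array([(205,120),(428,127),(402,483),(188,475)])+.5)/6-.5+np.array([274,153])
X=rayz('wrist',uv,.032,robot.camera_info('wrist'),z['p'],z['R'])
print(X.mean(0)); 
for i in range(4): e=X[(i+1)%4]-X[i]; print(np.hypot(e[0],e[1]),np.degrees(np.arctan2(e[1],e[0])))
print(robot.ik(np.array([.4112,-.2015,.01]),Rdown(177)))
im,d,P=load('wrist','9'); Q=P[(abs(P[...,0]-.45)<.05)&(abs(P[...,1]+.2)<.08)]; print(np.percentile(Q[:,2],[1,50,99]))
E
```

```text
[ 0.4112 -0.2019  0.032 ]
0.039966389104389606 178.30177046444496
0.06841031520911879 87.34053327716417
0.040507846212841474 -2.366649466610234
0.06794905806061231 -93.12033382524588
[ -1.344   15.8539 -41.2978   0.     -32.8483  -1.656 ]
[-0.0003  0.2949  0.3198]
```

```bash
python3 - <<'E'
from h import *
im,d,P=load('wrist','9')
for u in range(262,310,5): print(u,P[205,u],P[190,u][2])
E
```

```text
262 [ 0.4865 -0.1908  0.0002] 0.0011996280023022499
267 [ 0.4801 -0.1912  0.0016] 0.002302184858268136
272 [ 0.4737 -0.1916  0.0031] 0.00271657958459412
277 [ 0.4674 -0.1921  0.0045] 0.0028298893105475342
282 [ 0.4613 -0.1922  0.0048] 0.004122055727547952
287 [ 0.4556 -0.1912  0.0014] -0.0003211377291034434
292 [ 0.4496 -0.1911  0.001 ] 0.00016240287001242915
297 [ 0.4436 -0.1911  0.0009] -7.328354321742281e-05
302 [ 0.4375 -0.191   0.0005] 0.0005221946257197019
307 [ 0.4304 -0.2008  0.0336] 0.03303019249082598
```

```bash
python3 - <<'E'
from h import *
z=np.load('pics/wrist8.npz');ci=robot.camera_info('wrist');im=z['im']
off=(240,140);k=5
c=cv2.resize(im[140:260,240:355][:,:,::-1],None,fx=k,fy=k,interpolation=cv2.INTER_CUBIC);c=np.clip(c*1.3-30,0,255).astype(np.uint8)
def rect(cx,cy,L,W,zz,yaw):
    a=np.radians(yaw); M=np.array([[np.cos(a),-np.sin(a)],[np.sin(a),np.cos(a)]])
    q=np.array([[W/2,L/2],[W/2,-L/2],[-W/2,-L/2],[-W/2,L/2]])@M.T+[cx,cy]; return np.c_[q,np.full(4,zz)]
for a,col in ((rect(.4433,.3668,.1,.064,.043,4.2),(0,0,255)),(rect(.4433,.3668,.076,.048,.0405,4.2),(0,255,0))):
    q=(proj('wrist',a,ci,z['p'],z['R'])+.5-off)*k-.5; cv2.polylines(c,[q.round().astype(np.int32)],True,col,1)
cv2.imwrite('pics/w8c.png',c)
E
```

```text
(no output)
```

View pics/w8c.png

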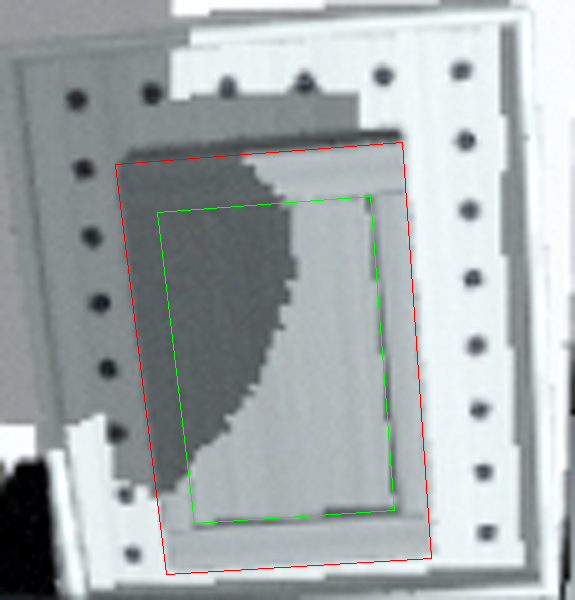

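The overlay fits the seated lid and its panel: centre (0.4433, 0.3666), yaw 4.2°. Now grip and carry the small box.

```bash
python3 - <<'E'
from h import *
R=Rdown(177.4); R2=Rdown(184.2)
c=np.array([.4112,-.2019]); t=np.array([.4433,.3666])
robot.goto(np.array([*c,.065]),R); robot.move_gripper(.7); f0=robot.read_force()
robot.servo_line(np.array([*c,.011]),speed=.08); print('F',robot.read_force()-f0)
robot.move_gripper(0.0); print('w',robot.read_grip_width()*88, robot.read_force()-f0)
robot.servo_line(np.array([*c,.10]),speed=.1); print(robot.read_grip_width()*88, robot.read_force()-f0)
robot.servo_line(np.array([*t,.10]),R2,speed=.18)
robot.dwell(.2); snap('wrist','10'); print(robot.read_t(),robot.read_position())
E
```

```text
F [0.8171 0.4509 0.1639]
w 40.859353339988424 [-0.7862  1.1351  4.4542]
40.55835987743783 [ 1.0478  0.3119 -0.6711]
31.4833 [0.4433 0.3665 0.1001]
```

View pics/wrist10.png

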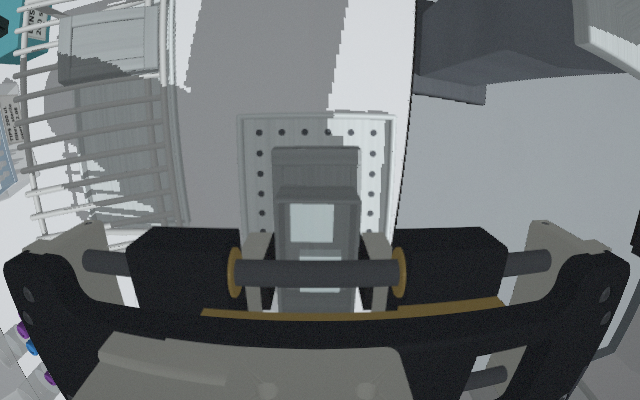

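The small box hangs level over the lid, its near rim at row ~198 (275–360). Checking its offset in the hand.

```bash
python3 - <<'E'
from h import *
z=np.load('pics/wrist10.npz');ci=robot.camera_info('wrist');im=z['im']
off=(220,110);k=5
c=cv2.resize(im[110:230,220:380][:,:,::-1],None,fx=k,fy=k,interpolation=cv2.INTER_CUBIC);c=np.clip(c*1.3-30,0,255).astype(np.uint8)
def rect(cx,cy,L,W,zz,yaw):
    a=np.radians(yaw); M=np.array([[np.cos(a),-np.sin(a)],[np.sin(a),np.cos(a)]])
    q=np.array([[W/2,L/2],[W/2,-L/2],[-W/2,-L/2],[-W/2,L/2]])@M.T+[cx,cy]; return np.c_[q,np.full(4,zz)]
x,y=z['p'][:2]
for a,col in ((rect(.4433,.3666,.1,.064,.043,4.2),(0,0,255)),(rect(x,y,.069,.041,.121,4.2),(0,255,0)),(rect(x,y,.069,.041,.089,4.2),(255,255,0))):
    q=(proj('wrist',a,ci,z['p'],z['R'])+.5-off)*k-.5; cv2.polylines(c,[q.round().astype(np.int32)],True,col,1)
cv2.imwrite('pics/w10c.png',c)
E
```

```text
(no output)
```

View pics/w10c.png

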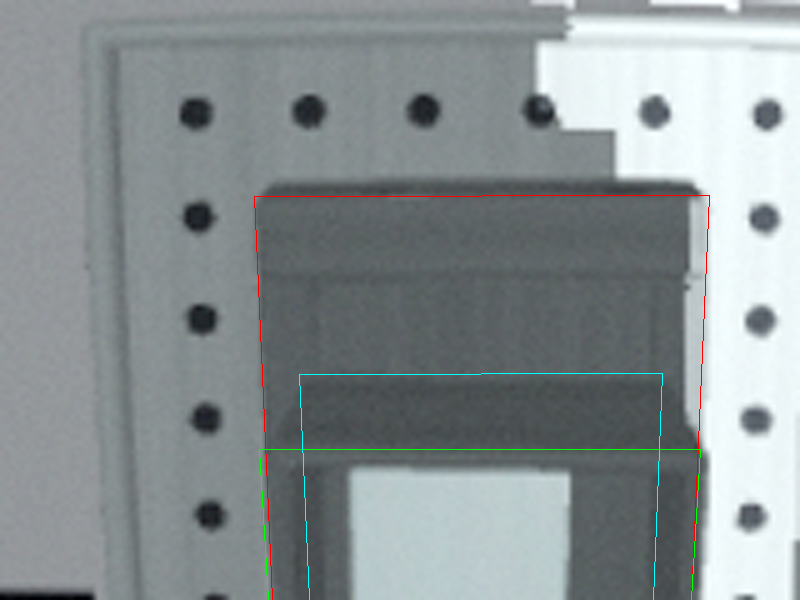

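```bash
python3 - <<'E'
from h import *
t=np.array([.4437,.3666]); f0=robot.read_force()
robot.servo_line(np.array([*t,.060]),speed=.08)
for z in (.0555,.053,.052,.0512,.0505,.0498,.049):
    robot.servo_line(np.array([*t,z]),speed=.04); f=robot.read_force()-f0; print(z,f)
    if f[2]>5: break
robot.move_gripper(.62); print(robot.read_force()-f0, robot.read_grip_width()*88)
robot.servo_line(np.array([*t,.12]),speed=.15)
robot.goto(np.array([.43,.33,.25]),Rdown(180)); snap('wrist','11'); print(robot.read_t())
im,d,P=load('wrist','11')
k,c,w,a,Q=fitrect(P,(.39,.50,.30,.44),.062,.085); print(k,c,w,a,np.percentile(Q[:,2],[5,50,95]))
z=np.load('pics/wrist11.npz');ci=robot.camera_info('wrist')
off=(230,130);k=5
c=cv2.resize(im[130:245,230:360][:,:,::-1],None,fx=k,fy=k,interpolation=cv2.INTER_CUBIC);c=np.clip(c*1.3-30,0,255).astype(np.uint8)
cv2.imwrite('pics/w11c.png',c)
E
```

```text
0.0555 [ 0.4538 -0.3832  0.2377]
0.053 [-0.2562 -0.6512 -0.2991]
0.052 [ 0.2518 -0.1287  0.2782]
0.0512 [-0.2638 -1.1059  2.0299]
0.0505 [-2.7571 -1.7827  8.2429]
[ 0.1769 -0.9486  0.7703] 54.00964717084955
35.175
535 [443.548  366.7023] [41.8624 71.3332] 2.9747893810272217 [0.0629 0.0718 0.0735]
```

View pics/w11c.png

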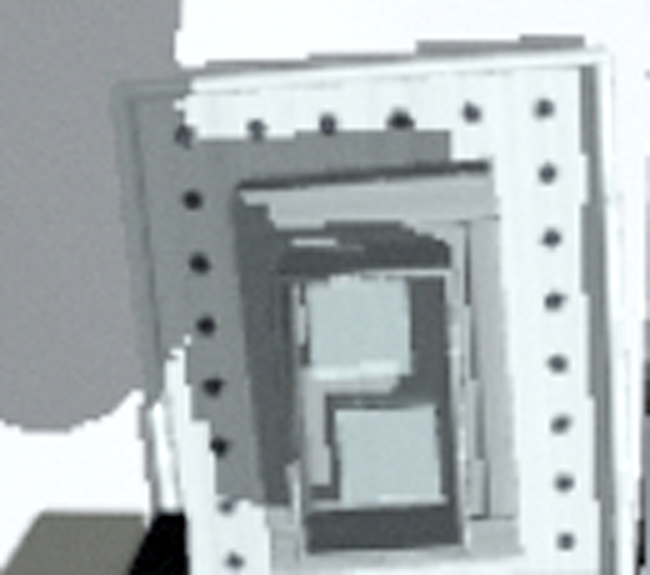

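```bash
python3 - <<'E'
from h import *
z=np.load('pics/wrist11.npz')
uv=(np.array([(282,277),(450,269),(466,545),(306,553)])+.5)/5-.5+np.array([230,130])
X=rayz('wrist',uv,.072,robot.camera_info('wrist'),z['p'],z['R'])
print(X.mean(0)); 
for i in range(4): e=X[(i+1)%4]-X[i]; print(np.hypot(e[0],e[1]),np.degrees(np.arctan2(e[1],e[0])))
p,R=grasp('S',-1,15); n=lidR(LID['S']['yaw'])[:,2]; print(robot.ik(p+.06*n+[0,0,.03],R),robot.ik(p,R))
robot.goto(p+.06*n+[0,0,.03],R);robot.move_gripper(.9);snap('wrist','12')
z=np.load('pics/wrist12.npz'); off=(235,130);k=4.5; ci=robot.camera_info('wrist')
c=cv2.resize(z['im'][130:260,235:405],None,fx=k,fy=k,interpolation=cv2.INTER_CUBIC)[:,:,::-1]; c=np.clip(c*1.5-30,0,255).astype(np.uint8)
T=Tm(lidR(5.55),LID['S']['o'])
for zz,oo,col in ((.02,0,(0,0,255)),(0,0,(0,255,0)),(.017,.0105,(255,255,0))):
    X=lidpts(.078,.05,zz,oo)@T[:3,:3].T+T[:3,3]
    q=(proj('wrist',X,ci,z['p'],z['R'])+.5-np.array(off))*k-.5; cv2.polylines(c,[q.round().astype(np.int32)],True,col,1)
cv2.imwrite('pics/o12.png',c); print(robot.read_t())
E
```

```text
[0.4426 0.3658 0.072 ]
0.03755796512969664 -177.34070828984676
0.06637385434433776 93.38021734428911
0.03777854759774737 3.22529962259156
0.06674464344441323 -86.8115718193242
[ 45.5454  12.2853 -31.3928  16.4982 -35.8574  37.4812] [ 42.7612  20.3077 -34.8765  22.2675 -24.3973  33.2903]
37.3667
```

View pics/o12.png

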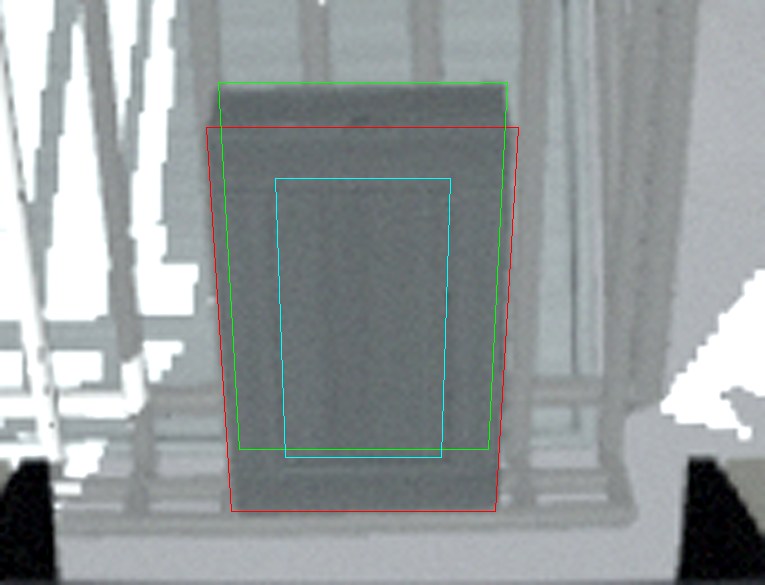

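The prediction fits the small lid within about 1 mm. Grasp and carry.

```bash
python3 - <<'E'
from place import *
p,R=grasp('S',-1,15); n=lidR(LID['S']['yaw'])[:,2]; f0=robot.read_force()
robot.servo_line(p+.008*n,speed=.1); robot.servo_line(p,speed=.04); print(robot.read_force()-f0)
robot.move_gripper(0.0); print(robot.read_grip_width()*88,robot.read_force()-f0)
robot.servo_line(p+.03*n,speed=.08); print(robot.read_grip_width()*88,robot.read_force()-f0)
robot.servo_line(p+.05*n+[0,0,.05],speed=.12)
T=place('S',-1,15,(.4434,.3664),-86.4)
p,R=T(.055); robot.goto(p,R); robot.dwell(.2); snap('wrist','13'); print(robot.read_t())
z=np.load('pics/wrist13.npz'); off=(230,120);k=5; ci=robot.camera_info('wrist')
c=cv2.resize(z['im'][120:235,230:390],None,fx=k,fy=k,interpolation=cv2.INTER_CUBIC)[:,:,::-1]; c=np.clip(c*1.5-30,0,255).astype(np.uint8)
Rf=lidflat(-86.4); o=np.array([.4434,.3664,.112])-Rf@np.array([.039,0,0])
for zz,col in ((.02,(0,0,255)),(0,(0,255,0))):
    X=lidpts(.078,.05,zz)@Rf.T+o
    q=(proj('wrist',X,ci,z['p'],z['R'])+.5-np.array(off))*k-.5; cv2.polylines(c,[q.round().astype(np.int32)],True,col,1)
X=(lidpts(.069,.041,0)-[.0345,0,0])@Rf.T+[.4434,.3664,.072]
q=(proj('wrist',X,ci,z['p'],z['R'])+.5-np.array(off))*k-.5; cv2.polylines(c,[q.round().astype(np.int32)],True,(255,255,0),1)
cv2.imwrite('pics/o13.png',c)
E
```

```text
[-0.5162  1.5054  0.8603]
50.00407447762756 [-0.6523  0.9756  0.7605]
49.971546759039455 [-0.184   0.5694  0.4367]
41.9667
```

View pics/o13.png

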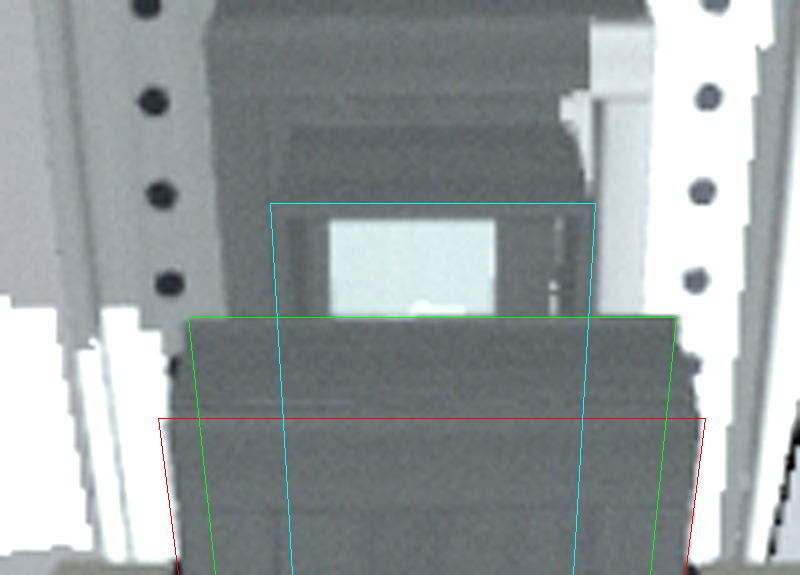

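Lid and box line up with the predictions. Lowering.

```bash
python3 - <<'E'
from place import *
T=place('S',-1,15,(.4434,.3664),-86.4); f0=robot.read_force()
for dz in (.020,.014,.010,.006,.003,.0015,.0005,-.0005,-.0012,-.002,-.003):
    p,R=T(dz); robot.servo_line(p,R,speed=.06 if dz>.004 else .04); f=robot.read_force()-f0; print(dz,f)
    if dz>.002 and np.linalg.norm(f)>12: print('STOP');break
    if f[2]>15: break
print(robot.read_t())
E
```

```text
0.02 [ 0.0997 -0.2914 -0.8827]
0.014 [ 0.0054 -0.0813 -0.9364]
0.01 [ 0.9866  0.1609 -0.2535]
0.006 [ 0.1856  0.4248 -0.443 ]
0.003 [ 0.2066  1.2409 -0.0744]
0.0015 [-0.6691  0.0544 -0.5513]
0.0005 [-1.393  -0.8119  4.8986]
-0.0005 [-4.2335 -3.2309 13.9064]
-0.0012 [-6.7222 -5.3605 20.1618]
44.7
```

```bash
python3 - <<'E'
from place import *
T=place('S',-1,15,(.4434,.3664),-86.4); f0=robot.read_force()
robot.move_gripper(.72)
p,R=T(.09); robot.servo_line(p,R,speed=.15)
robot.goto(np.array([.43,.32,.27]),Rdown(180)); robot.dwell(.2); snap('wrist','14'); snap('scene','14'); snap('top','14'); print(robot.read_t())
im,d,P=load('wrist','14')
def pl(c,dx,dy,z0,z1):
    A=P[(abs(P[...,0]-c[0])<dx)&(abs(P[...,1]-c[1])<dy)&(P[...,2]>z0)&(P[...,2]<z1)]
    print(len(A),np.linalg.lstsq(np.c_[A[:,:2]-c,np.ones(len(A))],A[:,2],rcond=None)[0])
pl((.4434,.3664),.01,.022,.06,.09)
k,c,w,a,Q=fitrect(P,(.39,.50,.30,.44),.07,.085); print('Stop',k,c,w,a,np.percentile(Q[:,2],[5,50,95]))
k,c,w,a,Q=fitrect(P,(.39,.50,.30,.44),.036,.05); print('Ltop',k,c,w,a,np.median(Q[:,2]))
c=cv2.resize(im[120:260,215:375],None,fx=4.8,fy=4.2,interpolation=cv2.INTER_CUBIC)[:,:,::-1]; cv2.imwrite('pics/w14c.png',c)
E
```

```text
46.8917
565 [ 0.0068 -0.0029  0.0745]
Stop 2609 [443.1157 366.6766] [50.9992 79.2015] 3.6593663692474365 [0.0736 0.0765 0.0784]
Ltop 1027 [442.9627 365.969 ] [ 65.1779 100.6598] 4.492252826690674 0.043381899002764845
```

View pics/w14c.png

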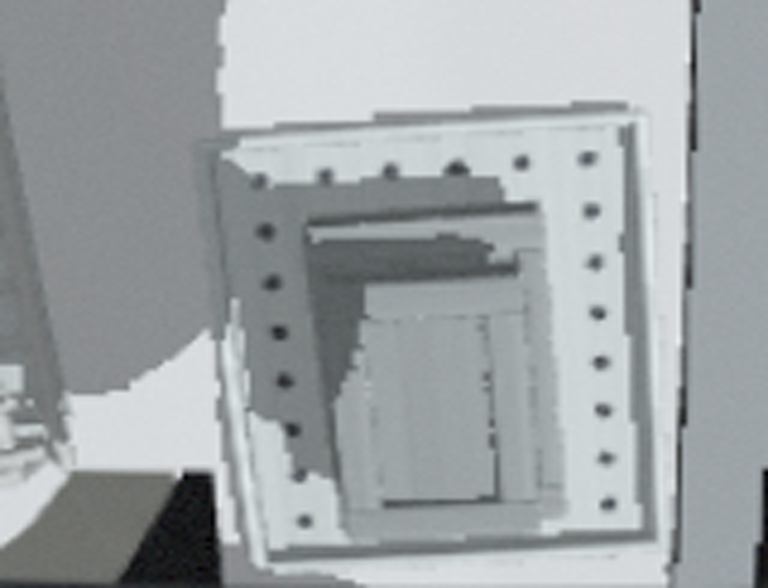

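View pics/top14.png

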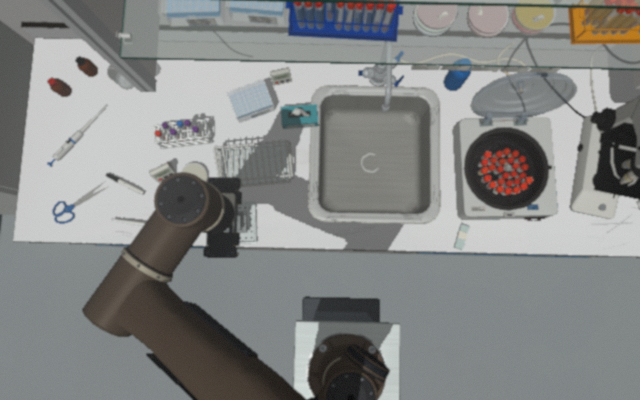

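Small lid seated: panel at z=0.0745 (expected 0.074), centre (443.1, 366.7). Moving the arm clear to check the bystanders in the top view.

```bash
python3 - <<'E'
from h import *
p=robot.read_position(); robot.servo_line(np.array([p[0],p[1],.32]),speed=.15)
robot.goto(np.array([.42,-.2,.33]),Rdown(180)); snap('top','15'); print(robot.read_t())
a=load('top','0')[0];b=load('top','15')[0]
v=[cv2.resize(x[140:260,90:400][:,:,::-1],None,fx=2.5,fy=2.5,interpolation=cv2.INTER_CUBIC) for x in (a,b)]
cv2.imwrite('pics/cmp.png',np.vstack(v))
E
```

```text
49.3083
```

View pics/cmp.png

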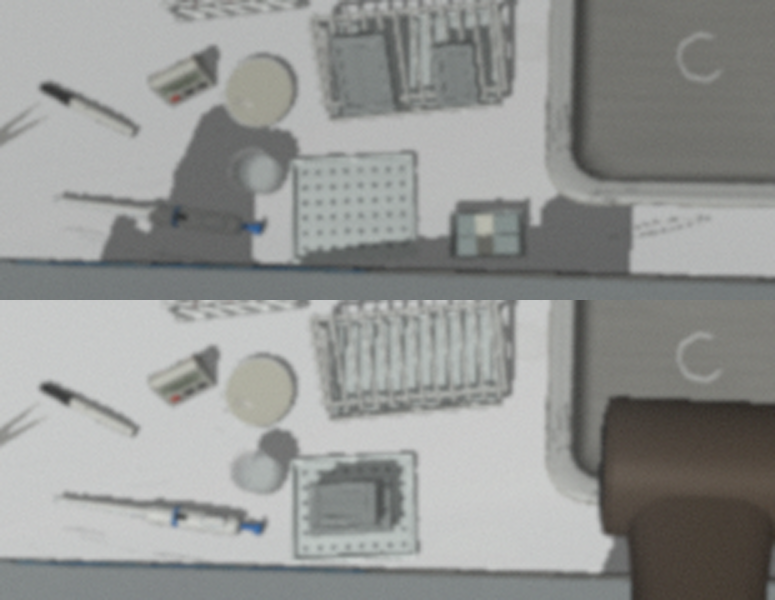

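Dish, beaker and rack are unmoved and the stack sits in the tray. The forceps are hidden by the arm here, so I'll check them in the earlier picture, then hand in.

```bash
python3 - <<'E'
from h import *
a=load('top','0')[0];b=load('top','14')[0]
v=[np.clip(cv2.resize(x[205:255,320:480][:,:,::-1],None,fx=4.8,fy=4.8,interpolation=cv2.INTER_CUBIC)*1.3,0,255).astype(np.uint8) for x in (a,b)]
cv2.imwrite('pics/cmp2.png',np.vstack(v))
E
```

```text
(no output)
```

View pics/cmp2.png

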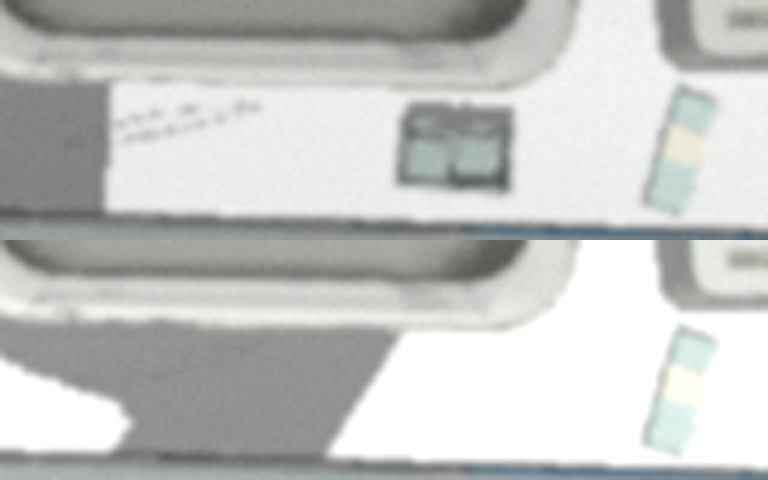

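```bash
python3 - <<'E'
from rig import robot
print(robot.read_t()); robot.job_done()
E
```

```text
49.3083
the job is handed in; nothing more can be done
```

I packed both boxes in the order you asked and handed the job in at 49.3 s of the 72 s allowed. No checks failed; the one gap is that I couldn't confirm the forceps by eye.

| Item | Check | Measured | Expected |
|---|---|---|---|
| Large box | centre in tray | (442.9, 367.5) mm | (443.3, 367.6) mm |
| Large box | yaw | about 4–4.5° | tray 4° |
| Large lid | height of sunken panel | 40.6 mm | 40 mm |
| Small box | rim height | 72 mm | 72 mm |
| Small box | yaw | about 3–3.5° | large lid about 4.2° |
| Small lid | height of sunken panel | 74.5 mm | 74 mm |

- **Lids:** both slid on without jamming. I pressed each down with about 20 N, and the panel heights show they are fully seated and level.
- **Small box:** it sits within the sunken panel, but about 1° less square than the lid. That is close to what the camera can resolve.
- **Bystanders:** the beaker, culture dish and slide bundle look unmoved in before and after pictures. The forceps were in the arm's shadow in the last usable picture. The small box was carried past them about 9 cm above the worktop, and I felt no contact.

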